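# Push the slide box down the loading lane

## Task

Line up the slide box with the lane of the loading dock and push it down between the two guide rails until it sits straight and flat against the stop at the far end. Use only the fingers to push it gently along the plate: do not pinch, lift or tip it, let neither the box nor the robot touch either rail (they are adjusted), and leave the jar, bottle, weights and beaker around the dock where they are. Finish with the hand clear of everything.

Things in the scene. Friction and masses are not known exactly. Their poses are not given: they have to be found in the camera images.
- dock: Fixed grey plate, top 5 mm above the worktop; its lane leads from the robot's left to its right. Origin: underside, on the lane's centre line. +x runs along the lane from open mouth to stop, +y away from the robot, +z up. x -170 to -25 mm is a bare apron 200 mm wide (y +-100) where the box starts; x -30 to +170 mm is the lane part, 124 mm wide (y +-62).
- rail_far: Guide rail of bare aluminium on the side of the lane away from the robot, fixed to the dock; must not be touched. Its origin and axes coincide with the dock's. It occupies dock x -20 to +145 mm, y +38 to +50 mm, and its top is 19 mm above the worktop (14 mm above the plate).
- rail_near: The same guide rail on the robot's side: dock x -20 to +145 mm, y -50 to -38 mm, top 19 mm above the worktop; origin and axes coincide with the dock's; must not be touched. The lane between the rails is 76 mm wide, the box 56 mm.
- stop: Upright end stop fixed to the dock: aluminium block with black rubber face, 60 mm wide, rubber 52 mm (centred on y = 0), top 35 mm above the worktop. Origin and axes coincide with the dock's. Its face looks to dock -x and lies at dock x = +145 mm, so the box is home with its centre at dock x = +105 mm.
- slide_box: Closed slide box, white with grey lid and paper label, a flat-sided block 80 mm long (own x), 56 wide (own y), 45 high, 0.18 to 0.35 kg, loose on the apron, stays where it is left. Origin: centre of its underside, 5 mm above the worktop. Its x points to the stop, up to 0.25 rad askew; it starts up to 30 mm to either side of the lane's centre line, at dock x -105 to -85 mm.
- sample_jar_0: Bystander: brown sample jar with black lid, 54 mm across, 65 mm high, beside the far rail; origin at the centre of its underside. Leave it.
- dropper_bottle: Bystander: brown dropper bottle, 39 mm across, 109 mm high, on the far side near the mouth; origin at the centre of its underside. Leave it.
- weight_0: Bystander: brass weight with a knob, 29 mm across, 44 mm high, beside the near rail; origin at the centre of its underside. Leave it.
- weight_1: Bystander: smaller brass weight, 23 mm across, 35 mm high, beside the near rail; origin at the centre of its underside. Leave it.
- beaker_1: Bystander: glass beaker, 54 mm across, 65 mm high, beyond the stop; origin at the centre of its underside. Leave it.
There are look-alikes about, which are no part of the job. What is shaped like the slide_box but purple or turquoise is not meant.

How it is judged:
By the outcome, as a careful person would: the job done as asked, in the order asked, and still so for the second after the job is handed in, with the robot touching nothing.
It also fails if it takes over 67 s, if anything falls off the work surface, if the arm or the gripper's body presses on something with over 40 N, if the wrist force passes 120 N, or if a joint passes its speed limit or range.

## Robot

A 6-joint arm with a two-finger parallel gripper is mounted at the origin on a cart in front of the work surface, level with it; the furniture and walls round the work are solid. World frame = base frame: x ahead of the robot, y to its left, z up, the work surface at z = 0. Lengths are in m, angles in rad, forces in N, time in s.
With the tool pointing down it reaches from about 0.35 to 1 m from the base axis. Payload 7.1 kg.
Tool frame: the origin (TCP) lies midway between the tips of the shut fingers; the grasp point (between the pads) lies 19 mm behind it; z points along the fingers, y is the line along which they close (so a half turn about z gives the same grasp; the last joint's range is limited). The gripper opens to 85 mm and grips with 20 to 120 N. Pads are 22 mm wide; open, the fingers measure 114 mm over their backs; the gripper's body (76 mm by 85 mm) begins 54 mm behind the grasp point. The pads swing forward as they close: fully open they stand 13 mm farther back than shut.
Start: joints at [-1.131, 0.423, 1.63, -0, 1.089, -0.019], TCP at [0.277, -0.56, 0.231] pointing down, gripper open.
Joint ranges: [-3, 3], [-0.9, 2.11], [0.09, 2.58], [-1.31, 4.45], [0.11, 2.69], [-2.54, 2.54]. Speed limits (rad/s): [2.39, 2.39, 3.01, 3.14, 3.14, 3.14].

## Interface

Orientations are given as a unit quaternion [w, x, y, z].
In Python, from rig import ctrl, vision, nets gives the robot as it stands.
- The arm moves only by the shell command python3 -m jog 'ROWS'. ROWS is a JSON object of lists of equal length, an entry for each row: "offset": the shift along the tool's x, y, z in cm, a list of three; "spin": the turn about the tool's z in rad; "claw": the closure, from -1 (fully open) to 1 (shut). In form: {"offset": [[x, y, z], ...], "spin": [spin, ...], "claw": [claw, ...]}. A call has 1 to 12 rows; each row shifts and turns the commanded pose from where the row before left it, along the tool's axes as they then stand; what a row does not reach is not made up. A row lasts 1/8 s, in which the tool goes at most 62.5 mm and 10.7 degrees, less where a joint would pass 70% of its speed; a pose out of reach is approached as far as the arm can. A call with a gripper value outside its range is refused whole. The fingers move at their own pace and stop on an object; the grip force is fixed at half the most. Time passes only in rows, so rows that do not move let the fingers close. It gives the time, the measured TCP pose, the force, the opening and the grip force at its end, in the units of the state.
- ctrl.sense(): the state, without advancing time (a new reading comes with each control period).
- vision.read_camera(name): name is "scene" or "top" or "wrist"; returns a dict with "image" (420x560x3 uint8, red, green, blue), "depth" (420x560 float32, m along the optical axis (not along the pixel's ray), 0 where there is no reading), "camera_matrix" (3x3 intrinsics, pixels), "T" (4x4, takes a point from camera to world coordinates). Camera axes: x right, y up, looking along -z (the intrinsics and any distortion apply to the point x, -y, -z); pixel columns grow to the right and rows downward; lengths in m; the calibration is good to about 2 mm. A picture is of the moment at which its call begins.
- ctrl.job_done(): hands the job in; it is judged then, once.
Trained networks look in a picture, given as the dict that the camera call returned (one of the last four; its "shot" number tells which), for a name from the list of things; names that differ only in an ending like _2 or _b are one class to them, and where a whole thing is asked for, a point or a joint stands for the part that bears it (a point fixed in the world has none). Each returns a list of dicts, best first, with "score" (0 to 1); they miss things now and then, are a little off and sometimes report something else, mostly with a low value. They report only what shows in the picture. A call takes as long as a camera call. They do not tell look-alikes from the thing itself.
- nets.masks_of(picture, query): "pixels" (420x560 bool, what is visible of it) and "extent" ([left, top, right, bottom] in pixels, round what is visible of it).
The state is a dict: "time_s": time; "q": joint angles; "joint_velocities": joint speeds; "effort": joint torques, N m; "ee_pos": TCP position; "ee_rot": TCP orientation; "force": force on the tool from outside, world axes, zero at the start; "wrist_torque": the same for the moment, N m; "gripper_width": finger opening in m; "finger_force": force on a finger pad.
Only numpy, scipy, OpenCV 4.12 (cv2) and the standard library are available. Lean on these libraries where they do the work, as an engineer would, in place of code of your own. Each camera call takes 0.05 s, during which the arm holds its last target. There are 200 camera calls.

## Working session

There is one attempt and no reset: what is moved stays moved. The work goes in short steps, Python scripts to look and compute and a shell command to move; the robot and the scene stay as the last step left them, time stands still between calls to the robot, and variables do not carry over. Pictures are saved under pics/ and viewed, at most 10 in all, crops included, and the job is handed in when it is done.

```bash
mkdir -p pics; cat > h.py <<'E'
import numpy as np, cv2
from rig import ctrl, vision, nets
def cloud(p):
    K=p["camera_matrix"];d=p["depth"];v,u=np.mgrid[:420,:560]
    c=np.stack([(u-K[0,2])/K[0,0]*d,-(v-K[1,2])/K[1,1]*d,-d],-1)
    w=c@p["T"][:3,:3].T+p["T"][:3,3]; w[d==0]=np.nan; return w
def save(p,n,crop=None,s=1):
    im=p["image"][:,:,::-1]
    if crop: a,b,c,d=crop; im=im[b:d,a:c]
    cv2.imwrite("pics/"+n,cv2.resize(im,None,fx=s,fy=s))
E
python3 - <<'E'
from h import *
p=vision.read_camera("top"); save(p,"top1.png",s=1.4)
w=cloud(p)
for n in ["slide_box","dock","rail_far","rail_near","stop","sample_jar_0","dropper_bottle","weight_0","weight_1","beaker_1"]:
    for r in nets.masks_of(p,n)[:3]:
        m=r["pixels"]; q=w[m]; print(n,round(r["score"],2),r["extent"],np.nanmedian(q,0).round(3),"zmax",np.nanpercentile(q[:,2],98).round(3))
s=ctrl.sense(); print(s["ee_pos"],s["ee_rot"],s["gripper_width"],s["time_s"])
print(p["camera_matrix"],p["T"].round(3))
E
```

```text
slide_box 0.92 [188.7, 198.8, 217.4, 232.9] [0.558 0.238 0.044] zmax 0.049
slide_box 0.9 [191.6, 156.9, 220.3, 183.1] [0.685 0.233 0.044] zmax 0.049
slide_box 0.81 [120.3, 236.7, 163.5, 270.3] [0.468 0.391 0.044] zmax 0.049
dock 0.82 [242.0, 176.0, 377.6, 257.9] [ 0.577 -0.015  0.005] zmax 0.026
rail_far 0.88 [302.8, 186.4, 360.2, 196.2] [ 0.626 -0.098  0.019] zmax 0.024
rail_near 0.87 [304.8, 222.5, 369.1, 231.5] [ 0.54  -0.108  0.019] zmax 0.023
rail_near 0.26 [369.7, 191.2, 376.4, 215.2] [ 0.592 -0.188  0.033] zmax 0.04
stop 0.65 [367.9, 189.3, 379.8, 213.9] [ 0.593 -0.188  0.032] zmax 0.039
sample_jar_0 0.64 [326.0, 156.0, 347.2, 181.8] [ 0.679 -0.104  0.063] zmax 0.069
dropper_bottle 0.52 [293.6, 158.7, 311.2, 174.9] [ 0.685 -0.013  0.06 ] zmax 0.107
weight_0 0.41 [340.3, 241.1, 350.0, 253.0] [ 0.482 -0.125  0.023] zmax 0.038
weight_1 0.41 [340.3, 241.1, 350.0, 253.0] [ 0.482 -0.125  0.023] zmax 0.038
beaker_1 0.87 [380.0, 181.4, 409.0, 209.3] [ 0.616 -0.259  0.022] zmax 0.066
[ 0.27679128 -0.56034228  0.23132345] [-2.60673145e-06  9.73805484e-01  2.27382671e-01 -1.47552524e-05] 0.08535249900619375 0.55
[[475.17088712   0.         279.36257851]
 [  0.         475.17088712 210.13382944]
 [  0.           0.           1.        ]] [[-0.01   0.987 -0.161  0.378]
 [-1.    -0.008  0.012  0.058]
 [ 0.01   0.161  0.987  1.241]
 [ 0.     0.     0.     1.   ]]
```

View pics/top1.png

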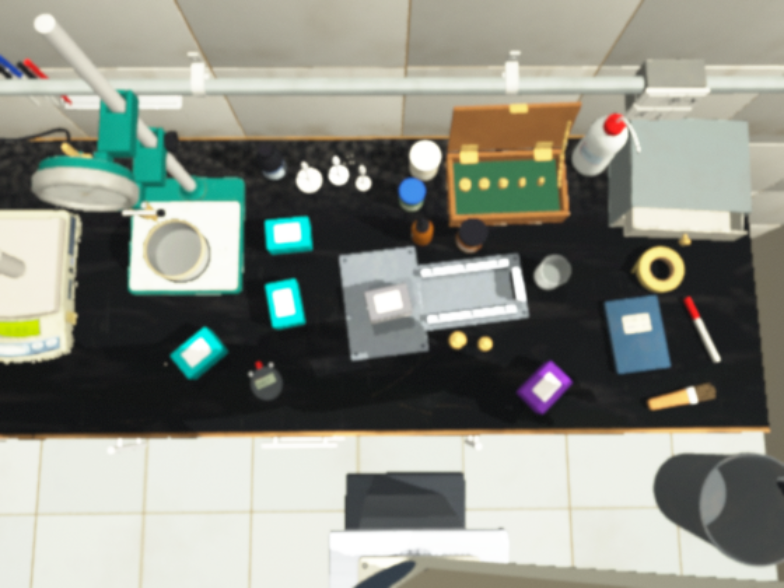

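Candidates in the 784x588 picture: turquoise boxes at (288,235), (285,303) and (198,352), the purple box at (545,387), and the white box with grey lid on the apron at (388,302). I choose the last one. The networks did not report it, so I'll segment it by height over the apron.

```bash
cat >> h.py <<'E'
def rect(pts):
    (c,s,a)=cv2.minAreaRect((pts[:,:2]*1000).astype(np.float32))
    return np.array(c).round(1),np.array(s).round(1),round(a,1)
E
python3 - <<'E'
from h import *
p=vision.read_camera("top"); save(p,"crop1.png",(235,170,395,260),5)
w=cloud(p); X,Y,Z=w[...,0],w[...,1],w[...,2]
m=(X>.46)&(X<.66)&(Y<.15)&(Y>-.03)&(Z>.043)&(Z<.056); print("box",rect(w[m]),w[m].mean(0),m.sum())
m=(X>.4)&(X<.75)&(Y<.15)&(Y>-.21)&(Z>.002)&(Z<.009); print("plate",np.median(Z[m]))
R={}
for n in ["rail_far","rail_near"]:
    k=nets.masks_of(p,n)[0]["pixels"]; q=w[k&(Z>.013)&(Z<.025)]; R[n]=q; print(n,rect(q),q.mean(0),len(q))
k=nets.masks_of(p,"stop")[0]["pixels"];q=w[k&(Z>.028)];print("stop",rect(q),q.mean(0))
E
```

```text
box (array([559.1,  50.3]), array([56.5, 80. ]), 12.6) [0.55837291 0.05029792 0.04946342] 682
plate 0.004454801962682886
rail_far (array([626.5, -93.9]), array([ 12.6, 162.4]), 6.8) [ 0.62549145 -0.09032349  0.01864428] 267
rail_near (array([ 539.6, -106. ]), array([ 12.7, 163.8]), 6.7) [ 0.53937194 -0.10581371  0.01858501] 288
stop (array([ 592.9, -188.9]), array([57.3, 15.1]), 8.0) [ 0.592547   -0.18875018  0.03386158]
```

View pics/crop1.png

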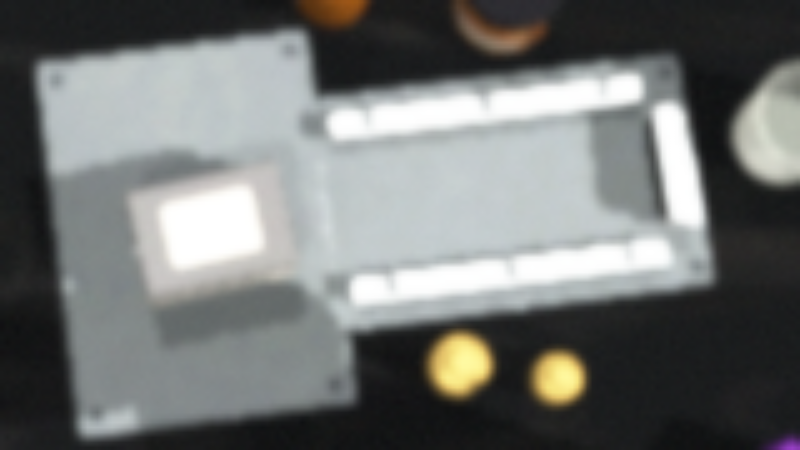

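The white box with grey lid and paper label at crop (210,235) is on the apron, and its measured 56.5x80 mm footprint matches. It sits at about dock x -89, y -6 mm, yawed +6° ccw. The plan is to square and centre it with two fingers from the near side, then push it from behind with two fingers.

```bash
cat >> h.py <<'E'
from scipy.spatial.transform import Rotation as Ro
A=np.deg2rad(6.8); O=np.array([.5757,-.0379])
XD=np.array([np.sin(A),-np.cos(A)]); YD=np.array([np.cos(A),np.sin(A)])
def todock(w): d=np.asarray(w)[:2]-O; return np.array([d@XD,d@YD])*1000
def go(x,y,z):   # dock mm, world z mm -> offset in tool axes (cm), state
    s=ctrl.sense(); R=Ro.from_quat(np.roll(s["ee_rot"],-1)).as_matrix()
    t=np.r_[O+x/1000*XD+y/1000*YD,z/1000]
    print("dock",todock(s["ee_pos"]).round(1),"z",round(s["ee_pos"][2]*1000,1),"toolx rel yd deg",np.rad2deg(np.arctan2(R[1,0],R[0,0])-A).round(2),
      "offset cm",(R.T@(t-s["ee_pos"])*100).round(2),"w",round(s["gripper_width"],4),"F",np.round(s["force"],1),"t",s["time_s"])
E
python3 -m jog '{"offset":[[0,0,0],[0,0,0],[0,0,0]],"spin":[0.17,0.17,0],"claw":[0,0,0]}'; python3 -c "
from h import *
go(-89,-75,150)"
```

```text
time_s: 1.12
ee_pos: [0.2768, -0.5604, 0.2314]
ee_rot: [0.0, 0.998, 0.06, 0.0]
force: [0.7, -0.4, -0.8]
gripper_width: 0.0428
finger_force: 0.0
dock [ 483.4 -358.6] z 231.4 toolx rel yd deg 0.09 offset cm [ 28.46 -57.19   8.13] w 0.0428 F [ 0.7 -0.4 -0.8] t 1.125
```

```bash
python3 -m jog '{"offset":[[2.3,-4.7,0.4],[2.3,-4.7,0.4],[2.3,-4.7,0.4],[2.3,-4.7,0.4],[2.3,-4.7,0.4],[2.3,-4.7,0.4],[2.3,-4.7,0.4],[2.3,-4.7,0.4],[2.3,-4.7,0.4],[2.3,-4.7,0.4],[2.3,-4.7,0.4],[2.3,-4.7,0.4]],"spin":[0,0,0,0,0,0,0,0,0,0,0,0],"claw":[0,0,0,0,0,0,0,0,0,0,0,0]}'; python3 -c "
from h import *
go(-89,-75,150)
p=vision.read_camera('wrist'); save(p,'wr1.png')
w=cloud(p); X,Y,Z=w[...,0],w[...,1],w[...,2]
m=(X>.46)&(X<.66)&(Y<.15)&(Y>-.03)&(Z>.043)&(Z<.056); print('box',rect(w[m]),m.sum())
for n in ['rail_far','rail_near']:
    for r in nets.masks_of(p,n)[:1]:
        q=w[r['pixels']&(Z>.013)&(Z<.025)]; print(n,r['score'],rect(q),len(q))
"
```

```text
time_s: 2.62
ee_pos: [0.4847, 0.0341, 0.1835]
ee_rot: [0.0, 0.998, 0.062, 0.0]
force: [1.0, -0.9, -0.3]
gripper_width: 0.0424
finger_force: 0.0
dock [-82.3 -81.9] z 183.5 toolx rel yd deg 0.26 offset cm [ 0.69 -0.67  3.35] w 0.0424 F [ 1.  -0.9 -0.3] t 2.625
box (array([559.4,  51.2]), array([56., 80.]), 12.4) 7031
rail_far 0.91 (array([627.3, -93.2]), array([ 12.4, 164.7]), 6.9) 3152
rail_near 0.86 (array([ 540.1, -104.2]), array([ 12.4, 165.6]), 6.9) 2404
```

View pics/wr1.png

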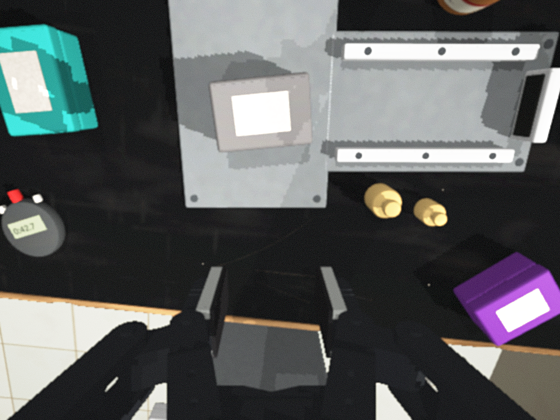

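The wrist picture shows the box at (262,112), the rails at (442,50) and (425,155), and the fingers at (210,305) and (333,305). The measurements agree with the top view, so I refine the dock frame and go down beside the box.

```bash
sed -i 's/6\.8)/7.0)/; s/\.5757,-\.0379/.5761,-.0367/' h.py; python3 -m jog '{"offset":[[0.2,-0.3,1.7],[0.2,-0.3,4],[0.2,-0.1,4],[0,0,4],[0,0,3],[0,0,0]],"spin":[0,0,0,0,0,0],"claw":[0,0,0,0,0,0]}'; python3 -c "
from h import *
go(-89,-45,16)"
```

```text
time_s: 3.52
ee_pos: [0.4873, 0.0389, 0.0148]
ee_rot: [0.0, 0.998, 0.06, -0.002]
force: [-0.4, -0.1, 0.5]
gripper_width: 0.0427
finger_force: 0.0
dock [-85.9 -78.9] z 14.8 toolx rel yd deg -0.15 offset cm [ 3.39 -0.32 -0.13] w 0.0427 F [-0.4 -0.1  0.5] t 3.525
```

```bash
python3 -m jog '{"offset":[[0.8,-0.3,0],[0.8,0,0],[0.8,0,0],[0.3,0,0],[0.2,0,0],[0.2,0,0],[0.2,0,0],[0.1,0,0],[0.1,0,0],[0,0,0]],"spin":[0,0,0,0,0,0,0,0,0,0],"claw":[0,0,0,0,0,0,0,0,0,0]}'; python3 -c "
from h import *
go(-89,-39,16)
p=vision.read_camera('top')
w=cloud(p); X,Y,Z=w[...,0],w[...,1],w[...,2]
m=(X>.46)&(X<.66)&(Y<.15)&(Y>-.03)&(Z>.043)&(Z<.056); r=rect(w[m]); print('box',r,m.sum(),todock(r[0]/1000))
p=vision.read_camera('wrist'); save(p,'wr2.png')"
```

```text
time_s: 4.78
ee_pos: [0.5238, 0.0472, 0.0163]
ee_rot: [0.0, 0.998, 0.059, 0.0]
force: [0.1, 0.6, -0.0]
gripper_width: 0.0425
finger_force: 0.3
dock [-89.6 -41.7] z 16.3 toolx rel yd deg -0.2 offset cm [0.27 0.06 0.03] w 0.0425 F [ 0.1  0.6 -0. ] t 4.775
box (array([0., 0.]), array([0., 0.]), 0.0) 0 [-106.6353725  -567.33323306]
```

View pics/wr2.png

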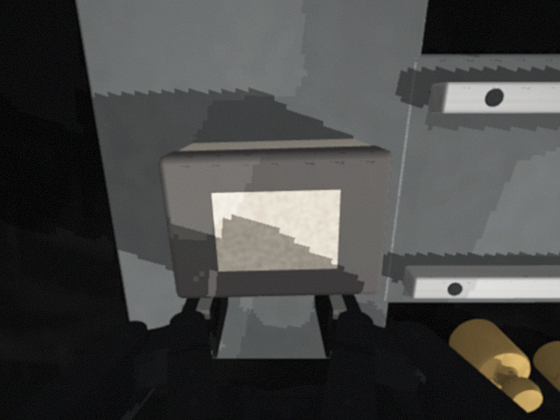

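The wrist view shows the box at (280,220) with both fingertips at its near face, (215,305) and (325,305). The arm hides it from the top camera, so I measure with the wrist camera.

```bash
cat >> h.py <<'E'
def boxw():
    p=vision.read_camera('wrist'); w=cloud(p); Z=w[...,2]
    m=((Z>.044)&(Z<.055)).astype(np.uint8); n,l,st,_=cv2.connectedComponentsWithStats(m,connectivity=4)
    k=1+st[1:,4].argmax(); r=rect(w[l==k]); print("box",r,"dock",todock(r[0]/1000).round(1),st[k])
    return p,w
E
python3 -c "
from h import *
boxw()"
```

```text
box (array([552.3,  48.1]), array([80.3, 80.5]), 8.0) dock [-87.1 -13.3] [  158   147   234   207 32900]
```

```bash
sed -i "s/m=((Z>.044)&(Z<.055))/m=((Z>.044)\&(Z<.055)\&(p['image'].max(2)>45))/" h.py
python3 -c "
from h import *
boxw()"
```

```text
box (array([561.1,  49.2]), array([62.3, 80.6]), 8.4) dock [-87.1  -4.4] [  158   147   234   164 32011]
```

```bash
python3 -m jog '{"offset":[[0.1,0,0],[0.1,0,0],[0,0,0]],"spin":[0,0,0],"claw":[0,0,0]}'; python3 -c "
from h import *
go(-89,-39,16)
boxw()"; python3 -m jog '{"offset":[[-1,0,0],[-3,0,0],[-3,0,0],[0,0,-5],[0,0,-6],[0,0,-4],[0,0,0]],"spin":[0,0,0,0,0,0,0],"claw":[0,0,0,0,0,0,0]}'; python3 -c "
from h import *
boxw()
go(-170,0,165)"
```

```text
time_s: 5.35
ee_pos: [0.5256, 0.0475, 0.0163]
ee_rot: [-0.0, 0.998, 0.059, 0.0]
force: [-1.1, 1.1, 1.1]
gripper_width: 0.0425
finger_force: 0.6
dock [-89.7 -39.8] z 16.3 toolx rel yd deg -0.19 offset cm [0.08 0.07 0.03] w 0.0425 F [-1.1  1.1  1.1] t 5.35
box (array([562.9,  49. ]), array([61.2, 80.7]), 7.0) dock [-86.7  -2.7] [  161   151   234   159 31819]
time_s: 6.28
ee_pos: [0.4579, 0.0392, 0.1693]
ee_rot: [0.0, 0.998, 0.059, 0.004]
force: [0.6, -0.5, -0.5]
gripper_width: 0.0429
finger_force: 0.0
box (array([565.3,  49.6]), array([55.4, 80.2]), 6.8) dock [-87.   -0.2] [ 219   28  110   82 8755]
dock [ -89.8 -109.4] z 167.5 toolx rel yd deg -0.2 offset cm [10.91 -8.06  0.29] w 0.0428 F [-0.5 -0.3  0.6] t 6.325
```

```bash
python3 -c "
from h import *
print(ctrl.sense()['q'])"
```

```text
[ 5.94724107e-02  2.75388891e-01  2.04055215e+00 -7.48856881e-05
  8.21981632e-01  1.51160536e+00]
```

```bash
python3 -m jog '{"offset":[[0,0,0],[0,0,0],[0,0,0],[0,0,0],[0,0,0],[0,0,0],[0,0,0],[0,0,0],[0,0,0],[0,0,0],[0,0,0]],"spin":[-0.158,-0.158,-0.158,-0.158,-0.158,-0.157,-0.157,-0.157,-0.157,-0.157,0],"claw":[0.5,0.5,0.5,0.5,0.5,0.5,0.5,0.5,0.5,0.5,0.5]}'; python3 -c "
from h import *
go(-164,0,120)"
```

```text
time_s: 7.7
ee_pos: [0.4549, 0.039, 0.1648]
ee_rot: [-0.001, 0.663, 0.749, -0.001]
force: [0.2, -0.6, -0.0]
gripper_width: 0.0213
finger_force: 0.0
dock [ -89.9 -111.1] z 164.8 toolx rel yd deg 89.96 offset cm [ 7.42 11.12  4.45] w 0.0213 F [ 0.2 -0.6 -0. ] t 7.7
```

```bash
python3 -m jog '{"offset":[[2,2,0],[2,3,0],[2,3,1],[1.4,3.1,2],[0,0,3],[0,0,3],[0,0,3],[0,0,2.2],[0,0,0]],"spin":[0,0,0,0,0,0,0,0,0],"claw":[0.5,0.5,0.5,0.5,0.5,0.5,0.5,0.5,0.5]}'; python3 -c "
from h import *
go(-140,0,22)
boxw()"
```

```text
time_s: 8.82
ee_pos: [0.5549, 0.1257, 0.0219]
ee_rot: [-0.002, 0.663, 0.748, -0.002]
force: [0.3, 0.9, -1.2]
gripper_width: 0.0214
finger_force: 0.0
dock [-163.8   -1.2] z 21.9 toolx rel yd deg 89.89 offset cm [-2.38  0.13 -0.01] w 0.0214 F [ 0.3  0.9 -1.2] t 8.825
box (array([561.4, 228. ]), array([78.5, 30.4]), 10.4) dock [-264.5   17.7] [  202     0   248   102 19762]
```

```bash
python3 -m jog '{"offset":[[-1,0.1,0],[-1,0,0],[-0.3,0,0],[-0.3,0,0],[-0.3,0,0],[-0.4,0,0],[-0.4,0,0],[-0.4,0,0],[-0.4,0,0],[-0.3,0,0],[-0.1,0,0],[0,0,0]],"spin":[0,0,0,0,0,0,0,0,0,0,0,0],"claw":[0.5,0.5,0.5,0.5,0.5,0.5,0.5,0.5,0.5,0.5,0.5,0.5]}'; python3 -c "
from h import *
go(-115,0,22)
for n in ['top','scene']:
    p=vision.read_camera(n); w=cloud(p); save(p,n+'3.png')
    d=w[...,:2]-O; x=d@XD*1000; y=d@YD*1000; Z=w[...,2]
    m=(Z>.043)&(Z<.056)&(abs(y)<45)&(x>-115)&(x<60)
    print(n,m.sum(), rect(w[m]) if m.sum()>20 else '', x[m].max() if m.any() else '', np.percentile(y[m],[1,99]) if m.any() else '')
    if n=='top': im=p['image'][:,:,::-1]
    else: cv2.imwrite('pics/both3.png',np.vstack([cv2.resize(im[150:270,200:420],(550,300)),cv2.resize(p['image'][:,:,::-1],(400,300))[:, :].copy() if 0 else cv2.copyMakeBorder(cv2.resize(p['image'][:,:,::-1],(400,300)),0,0,0,150,0)]))
"
```

```text
time_s: 10.38
ee_pos: [0.564, 0.0774, 0.0242]
ee_rot: [0.0, 0.662, 0.749, -0.0]
force: [0.5, -0.2, 0.4]
gripper_width: 0.0211
finger_force: 0.0
dock [-114.7    1.9] z 24.2 toolx rel yd deg 90.05 offset cm [ 0.03 -0.19  0.22] w 0.0211 F [ 0.5 -0.2  0.4] t 10.375
top 0   
scene 311 (array([562.9,  30. ]), array([56.1, 91.1]), 9.6) -21.568966749792526 [-32.38350012  22.24776053]
```

View pics/both3.png

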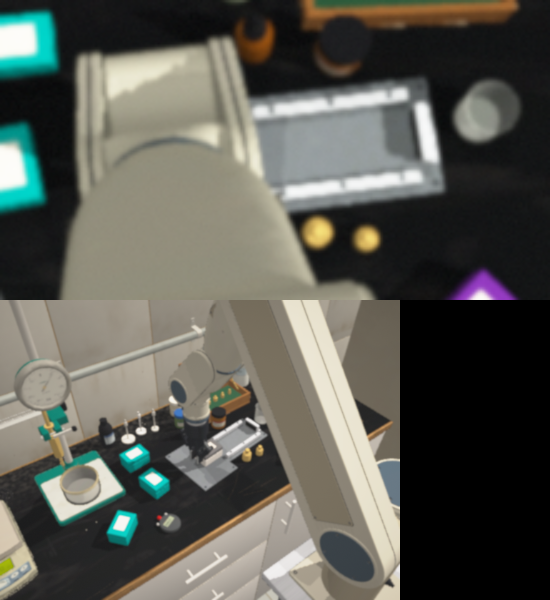

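The arm hides the box from the top camera, and the scene view is too coarse. I back off along the lane for a clear top view before entering the rails.

```bash
cat >> h.py <<'E'
def boxt():
    p=vision.read_camera('top'); w=cloud(p); d=w[...,:2]-O; x=d@XD*1000; y=d@YD*1000; Z=w[...,2]
    m=(Z>.043)&(Z<.056)&(abs(y)<60)&(x>-160)&(x<142); r=rect(w[m]); print("box",r,"dock",todock(r[0]/1000).round(1),m.sum()); return p,w
E
python3 -m jog '{"offset":[[0.5,0,0],[1.5,0,0],[2,0,-3],[4,0,-5],[5,0,-5],[5,0,-3],[5,0,0],[0,0,0]],"spin":[0,0,0,0,0,0,0,0],"claw":[0.5,0.5,0.5,0.5,0.5,0.5,0.5,0.5]}'; python3 -c "
from h import *
p,w=boxt(); save(p,'top4.png',(200,150,420,270),3.5)
go(-145,0,20)"
```

```text
time_s: 11.48
ee_pos: [0.5358, 0.3033, 0.178]
ee_rot: [0.0, 0.661, 0.751, 0.001]
force: [-1.1, -0.8, -0.1]
gripper_width: 0.0213
finger_force: 0.0
box (array([567.3,  25.4]), array([56.5, 80.2]), 7.5) dock [-62.7  -1.2] 679
dock [-340.5    1.1] z 177.3 toolx rel yd deg 90.26 offset cm [-19.55  -0.19  15.73] w 0.0215 F [ 0.1 -0.2 -0.3] t 11.525
```

View pics/top4.png

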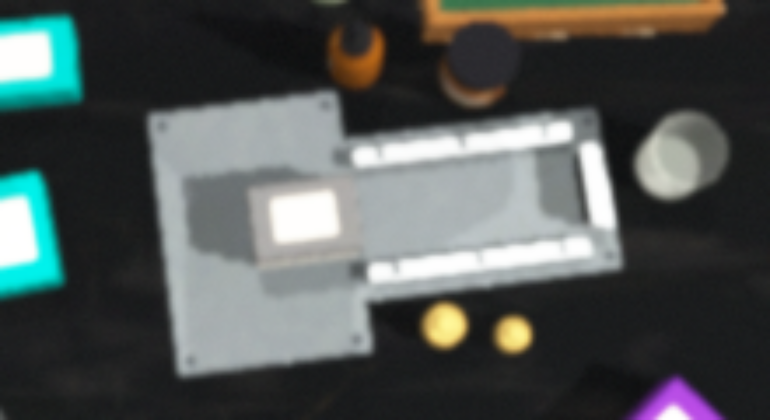

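The box at (305,220) is straight at the mouth: y about -1 mm, yaw +0.5°. I go back behind it and push into the lane.

```bash
python3 -m jog '{"offset":[[-4,0,0],[-5,0,0],[-5,0,2],[-5,0,4],[0,0,4],[0,0,3.5],[0,0,1.8],[0,-0.2,0],[0,0,0]],"spin":[0.004,0,0,0,0,0,0,0,0],"claw":[0.5,0.5,0.5,0.5,0.5,0.5,0.5,0.5,0.5]}'; python3 -c "
from h import *
go(-115,0,23)"
```

```text
time_s: 12.65
ee_pos: [0.5578, 0.1117, 0.0262]
ee_rot: [0.0, 0.664, 0.748, 0.0]
force: [-0.1, -0.2, -0.1]
gripper_width: 0.0217
finger_force: 0.0
dock [-1.495e+02 -1.000e-01] z 26.2 toolx rel yd deg 89.83 offset cm [-3.45  0.02  0.32] w 0.0217 F [-0.1 -0.2 -0.1] t 12.65
```

```bash
python3 -m jog '{"offset":[[-1.2,0,0.1],[-1.2,0,0.1],[-0.5,0,0],[-0.3,0,0],[-0.4,0,0],[-0.5,0,0],[-0.5,0,0],[-0.5,0,0],[-0.5,0,0],[-0.5,0,0],[-0.5,0,0],[-0.3,0,0]],"spin":[0,0,0,0,0,0,0,0,0,0,0,0],"claw":[0.5,0.5,0.5,0.5,0.5,0.5,0.5,0.5,0.5,0.5,0.5,0.5]}'; python3 -c "
from h import *
go(54,0,23)"
```

```text
time_s: 14.15
ee_pos: [0.5655, 0.0427, 0.0233]
ee_rot: [-0.0, 0.664, 0.748, -0.0]
force: [-0.7, 2.8, 2.1]
gripper_width: 0.0214
finger_force: 1.4
dock [-80.1  -0.8] z 23.3 toolx rel yd deg 89.81 offset cm [-13.41   0.13   0.03] w 0.0214 F [-0.7  2.8  2.1] t 14.15
```

```bash
python3 -m jog '{"offset":[[-0.3,0,0],[-0.5,0.05,0],[-0.5,0,0],[-0.5,0,0],[-0.5,0,0],[-0.5,0,0],[-0.5,0,0],[-0.5,0,0],[-0.5,0,0],[-0.5,0,0],[-0.5,0,0],[-0.2,0,0]],"spin":[-0.001,-0.001,-0.001,0,0,0,0,0,0,0,0,0],"claw":[0.5,0.5,0.5,0.5,0.5,0.5,0.5,0.5,0.5,0.5,0.5,0.5]}'; python3 -c "
from h import *
go(54,0,23)
for n in ['top','scene']:
    p=vision.read_camera(n); w=cloud(p); d=w[...,:2]-O; x=d@XD*1000; y=d@YD*1000; Z=w[...,2]
    m=(Z>.044)&(Z<.054)&(abs(y)<45)&(x>-12)&(x<120)&(p['image'].max(2)>60)
    print(n,m.sum(), rect(w[m]) if m.sum()>20 else '', np.percentile(x[m],[1,99]) if m.any() else '', np.percentile(y[m],[1,99]) if m.any() else '')
"
```

```text
time_s: 15.65
ee_pos: [0.5727, -0.0119, 0.0232]
ee_rot: [-0.0, 0.663, 0.749, -0.0]
force: [-0.5, 1.5, 0.8]
gripper_width: 0.0217
finger_force: 0.9
dock [-25.1  -0.4] z 23.2 toolx rel yd deg 89.97 offset cm [-7.91  0.04  0.02] w 0.0217 F [-0.5  1.5  0.8] t 15.65
top 0   
scene 178 (array([575.2, -65.4]), array([54.9, 77.7]), 8.3) [-8.20426371 65.95382209] [-31.44398029  20.66505847]
```

```bash
python3 -m jog '{"offset":[[-0.4,0,0],[-0.6,0,0],[-0.6,0,0],[-0.6,0,0],[-0.6,0,0],[-0.6,0,0],[-0.6,0,0],[-0.6,0,0],[-0.6,0,0],[-0.6,0,0],[-0.6,0,0],[-0.4,0,0]],"spin":[0,0,0,0,0,0,0,0,0,0,0,0],"claw":[0.5,0.5,0.5,0.5,0.5,0.5,0.5,0.5,0.5,0.5,0.5,0.5]}'; python3 -c "
from h import *
go(54,0,23)"
```

```text
time_s: 17.25
ee_pos: [0.581, -0.0794, 0.0233]
ee_rot: [0.0, 0.663, 0.749, 0.0]
force: [-0.9, 1.4, -0.5]
gripper_width: 0.0217
finger_force: 0.7
dock [43.  -0.3] z 23.3 toolx rel yd deg 89.98 offset cm [-1.1   0.03  0.03] w 0.0217 F [-0.9  1.4 -0.5] t 17.25
```

```bash
python3 -m jog '{"offset":[[-0.2,0,0],[-0.2,0,0],[-0.2,0,0],[-0.2,0,0],[-0.1,0,0]],"spin":[0,0,0,0,0],"claw":[0.5,0.5,0.5,0.5,0.5]}'; for i in 1; do python3 -m jog '{"offset":[[-0.1,0,0]],"spin":[0],"claw":[0.5]}'; done; python3 -m jog '{"offset":[[-0.1,0,0]],"spin":[0],"claw":[0.5]}'; python3 -c "
from h import *
go(54,0,23)"
```

```text
time_s: 17.88
ee_pos: [0.5821, -0.088, 0.0233]
ee_rot: [0.0, 0.663, 0.749, 0.0]
force: [-0.5, 1.6, -1.5]
gripper_width: 0.0214
finger_force: 0.7
time_s: 18.0
ee_pos: [0.5822, -0.089, 0.0233]
ee_rot: [-0.0, 0.663, 0.749, -0.0]
force: [-0.0, 1.2, -0.9]
gripper_width: 0.0213
finger_force: 0.6
time_s: 18.12
ee_pos: [0.5823, -0.0899, 0.0233]
ee_rot: [-0.0, 0.663, 0.749, -0.0]
force: [-0.2, 2.3, -0.1]
gripper_width: 0.0214
finger_force: 0.6
dock [53.6 -0.4] z 23.3 toolx rel yd deg 89.99 offset cm [-0.04  0.04  0.03] w 0.0214 F [-0.2  2.3 -0.1] t 18.125
```

```bash
python3 -m jog '{"offset":[[-0.1,0,0]],"spin":[0],"claw":[0.5]}' | grep -E "^force|pos"; python3 -m jog '{"offset":[[-0.1,0,0]],"spin":[0],"claw":[0.5]}'| grep -E "^force|pos"
```

```text
ee_pos: [0.5824, -0.0905, 0.0233]
force: [0.3, 8.4, 1.6]
ee_pos: [0.5825, -0.0905, 0.0233]
force: [-1.0, 14.3, 1.4]
```

Contact: the force rose to 14 N and the TCP stalled. I back off along the lane and look.

```bash
python3 -m jog '{"offset":[[0.2,0,0],[0.8,0,0],[3,0,0],[4,0,0],[4,0,-3],[5,0,-5],[5,0,-5],[5,0,-3],[5,0,0],[3,0,0],[0,0,0]],"spin":[0,0,0,0,0,0,0,0,0,0,0],"claw":[0.5,0.5,0.5,0.5,0.5,0.5,0.5,0.5,0.5,0.5,0.5]}'; python3 -c "
from h import *
p,w=boxt(); save(p,'top5.png',(200,150,420,270),3.5)
for n in ['rail_far','rail_near','stop']:
    k=nets.masks_of(p,n)[0]['pixels']; q=w[k&(w[...,2]>.013)&(w[...,2]<.038)]; print(n,rect(q),todock(rect(q)[0]/1000))
go(0,0,200)"
```

```text
time_s: 19.75
ee_pos: [0.5409, 0.246, 0.1718]
ee_rot: [0.0, 0.662, 0.75, 0.0]
force: [-0.1, 0.2, 0.3]
gripper_width: 0.0213
finger_force: 0.0
box (array([ 588.3, -139.8]), array([56.3, 76.2]), 7.1) dock [103.8  -0.5] 649
rail_far (array([489.6, -76.6]), array([27.5, 26.3]), 67.2) [ 29.06089325 -90.71782892]
rail_near (array([ 539.4, -104.5]), array([ 12. , 161.6]), 6.6) [ 62.82202418 -44.68918525]
stop (array([ 539.5, -105.4]), array([ 12.2, 163.3]), 6.6) [ 63.72750265 -44.69961304]
dock [-281.9   -0.5] z 171.5 toolx rel yd deg 89.95 offset cm [-28.19   0.07  -2.84] w 0.0214 F [ 0.2  0.6 -0.7] t 19.95
```

View pics/top5.png

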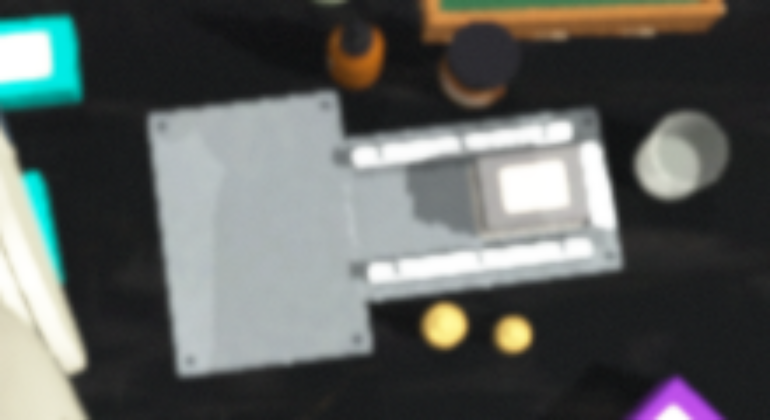

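The box at (530,192) sits square against the stop: yaw within 0.1°, y -0.5 mm, rear edge at dock x 65.7 mm (65 expected). The bystanders have not moved, and the hand is high and clear.

```bash
python3 -c "
from h import *
print(ctrl.job_done())"
```

```text
the job is handed in; nothing more can be done
None
```

The slide box sits straight and flat against the stop, about 0.5 mm off the lane's centre line; the bystanders look unmoved, I saw no sign of rail contact, and the job was handed in at about 20 s with the hand clear.

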